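# Load a sample can into the code reader

### The arm

A 6-joint arm with a two-finger parallel gripper is mounted at the origin on the work surface. World frame = base frame: x ahead of the robot, y to its left, z up, the work surface at z = 0. Lengths are in mm, angles in rad, forces in N, time in s.
With the tool pointing down it reaches from about 250 to 725 mm from the base axis. Payload 4 kg.
Tool frame: the origin (TCP) lies at the centre of the arm's flange, where the gripper is bolted on; the fingertips stand 173 mm ahead of it and the grasp point (between the pads) lies robot.grip_depth ahead of it (robot.grip_depth is the distance from the TCP to the grasp point, in mm); z points along the fingers, y is the line along which they close (so a half turn about z gives the same grasp; the last joint's range is limited). The gripper opens to 85 mm and grips with 20 to 120 N. Pads are 22 mm wide; open, the fingers measure 114 mm over their backs; the gripper's body (76 mm by 85 mm) begins 54 mm behind the grasp point. The pads swing forward as they close: fully open they stand 13 mm farther back than shut.
Start: joints at [1.132, 0.241, 0.005, 1.335, 0, 1.571], TCP at [212.425, 452.632, 404.706] pointing down, gripper open.
Joint ranges: [-2.72, 2.72], [-1.05, 1.87], [-1.09, 1.28], [-1.99, 2.15], [-1.42, 1.44], [-3.14, 3.14]. Speed limits (rad/s): [2.79, 2.79, 3.14, 3.14, 3.14, 3.14].

### API

Orientations are given as [roll, pitch, yaw] about the fixed x, y, z axes, in that order (R = Rz(yaw) Ry(pitch) Rx(roll)).
In Python, from workcell import robot gives the robot as it stands.
- The arm moves only by the tool drive_tool, never from a script. Its argument "deltas" is a list that holds one entry, the list of rows, each a list of 7 numbers: the opening, from 0 (shut) to 1 (fully open), then the shift along the tool's x, y, z each as a share of 0.25 m, from -1 to 1, then the turn, a rotation vector about the tool's x, y, z each as a share of 180 degrees, from -1 to 1. In form: [[[gripper, dx, dy, dz, wx, wy, wz], ...]]. A call has 1 to 5 rows; each row is the pose to reach, as a shift and turn from the pose commanded when the call began, along the tool's axes at that moment, turning the shorter way round; what a row does not reach only later rows make up. A row lasts 1/8 s, in which the tool goes at most 62.5 mm and 10.7 degrees, less where a joint would pass 70% of its speed; a pose out of reach is approached as far as the arm can. A call with a number of a shift or a turn outside -1 to 1 is refused whole. A call with a gripper value outside its range is refused whole. The fingers move at their own pace and stop on an object; "force" is the grip in N (left out, the last holds). Time passes only in rows, so rows that repeat a pose let the fingers close. It gives the time, the measured TCP pose, the force, the opening and the grip force at its end, in the units of the state.
- robot.state(): the state, without advancing time (a new reading comes with each control period).
- robot.get_image(name): name is "side" or "top"; returns the picture (420x560x3 uint8, red, green, blue); there is no depth.
- robot.calibration(name): a dict with "fx", "fy", "cx", "cy" (pixels), "R" (3x3) and "t" (3): a world point X has camera coordinates R X + t. Camera axes: x right, y down, z forward; pixel columns grow to the right and rows downward; lengths in mm; the calibration is good to about 2 mm. A picture is of the moment at which its call begins. calibration takes no time and is no camera call.
- robot.sign_off(): hands the job in; it is judged then, once.
The state is a dict: "clock": time; "qpos": joint angles; "dq": joint speeds; "joint_efforts": joint torques, N m; "tool_pos": TCP position; "ee_rot": TCP orientation; "force": force on the tool from outside, world axes, zero at the start; "wrist_torque": the same for the moment, N m; "grip_width": opening from 0.0 (shut) to 1.0 (fully open); "gripper_force": force on a finger pad.
Only numpy, scipy, OpenCV 4.12 (cv2) and the standard library are available. Lean on these libraries where they do the work, as an engineer would, in place of code of your own. Each camera call takes 0.05 s, during which the arm holds its last target. There are 200 camera calls.

### The job

Have the code on the paint sample can with the orange patch read: stand that can upright in the middle of the reader's white carriage, turned so that its orange patch squarely faces the scanner window, and slide the carriage (can on it) fully home under the head by its red post. The carriage has to be drawn out first to make room. Keep the can upright, set it down gently, and leave the other cans, bottles, jar, tin and tools where they stand.

Things in the scene. Friction and masses are not known exactly. Their poses are not given: they have to be found in the camera images.
- can_orange: the can to load: white upright cylinder, 60 mm diameter, 105 mm tall, 0.2 to 0.45 kg. An orange patch with black bars covers 80 degrees of its side; an orange stripe on the lid runs from the centre to the rim above the patch. Origin: centre of the underside; x axis: towards the patch's middle; z: up. Starts in any of the carton's four places, turned any way
- code_patch (a point): middle of the orange patch, on the can's side 30 mm from its axis and 52 mm above its underside
- reader: fixed reader. Origin: on the bench below the can's home place; y axis: towards the window (carriage draws out to -y). Grey head 124 mm wide overhangs home from y = -75 mm, underside 175 mm, top 250 mm high; block and column behind end at y = 147 mm. Yellow cheeks 66 mm high (y -85 to -10 mm) leave a 92 mm gap centred on x = 0. Rails 24 mm high at x = +-53 mm reach y = -230 mm
- scanner_window (a point): middle of the scanner window, the upright dark glass on the black scanner block at the inner end of the reader; 67 mm beyond the home place of the can's centre, 72 mm above the bench
- carriage (a joint): how far the carriage is drawn out, m: 0 = fully home under the head, 0.17 = fully out at its stop. Stays where it is left, slides with about 2 N
- carriage_pad (a point): centre of the top of the carriage's white pad (80 by 86 mm, flat, 22 mm above the bench), which carries the can. Axes as those of the reader
- carriage_post (a point): on the axis of the red upright post, 20 mm diameter, by which the carriage is moved, 165 mm from the pad's centre on the -y side; the point is 75 mm above the bench, the post's top 100 mm, its foot on a 36 mm wide bar 22 mm high
- carton: fixed cut-down carton that holds four cans two by two, places 86 mm apart; 186 by 186 mm, walls 30 mm high and 5 mm thick, floor 5 mm thick. Origin: centre of the underside, x and y along its sides
- can_blue: another can of the same size and kind in the carton, with a blue patch; leave it. Origin: centre of the underside
- can_green: another can of the same size and kind in the carton, with a green patch; leave it. Origin: centre of the underside
- can_black: another can of the same size and kind in the carton, with a black patch; leave it. Origin: centre of the underside
- thinner: upright white bottle with a yellow label and red cap, 64 mm diameter, 200 mm tall; leave it. Origin: centre of the underside
- colorant: upright blue bottle with black cap, 64 mm diameter, 170 mm tall; leave it. Origin: centre of the underside
- jar: upright amber jar with white lid, 64 mm diameter, 85 mm tall; leave it. Origin: centre of the underside
- tin: upright steel tin with a yellow label, 64 mm diameter, 90 mm tall; leave it. Origin: centre of the underside
- mallet: lying mallet, 260 mm long along its x axis, head 90 mm wide at the +x end, 26 mm thick; origin midway, underneath; leave it
- brush: lying flat brush, 200 mm long along its x axis, 42 mm wide, 20 mm thick; origin midway, underneath; leave it
Mind the look-alikes: they are no part of the job. Leave any purple or turquoise look-alike of the can_orange alone.

How it is judged:
By the outcome, as a careful person would: the job done as asked, in the order asked, and still so for the second after the job is handed in, with the robot touching nothing.
It also fails if it takes over 70 s, if anything falls off the work surface, if the arm or the gripper's body presses on something with over 40 N, if the wrist force passes 120 N, or if a joint passes its speed limit or range.

## Working session

There is one attempt and no reset: what is moved stays moved. The work goes in short steps, Python scripts to look and compute and a tool call to move; the robot and the scene stay as the last step left them, time stands still between calls to the robot, and variables do not carry over. Pictures are saved under pics/ and viewed, at most 10 in all, crops included, and the job is handed in when it is done.

Besides the shell and the picture viewer there is one more tool, called after ">>>" as name([rows], argument=value, ...), one row to a line, values as JSON. drive_tool: Moves the arm, as the interface text tells. Shift numbers are shares of 0.25 m and turn numbers shares of 180 degrees, none past 1 either way. Its arguments: {"type":"object","properties":{"deltas":{"type":"array","items":{"type":"array","items":{"type":"array","items":{"type":"number"}}}},"force":{"type":"number"}},"required":["deltas"]}

```bash
mkdir -p pics; ls
python3 - <<'E'
from workcell import robot
import cv2
for n in("top","side"):
    cv2.imwrite(f"pics/{n}0.png",robot.get_image(n)[:,:,::-1])
    c=robot.calibration(n);print(n,c)
print(robot.state(),robot.grip_depth)
E
```

```text
pics
top {'fx': 467.10169798266537, 'fy': 467.10169798266537, 'cx': 281.05110382844725, 'cy': 211.96026175287898, 'R': array([[ 6.06634758e-05, -9.99841422e-01,  1.78080636e-02],
       [-9.95940967e-01, -1.66329039e-03, -8.99934676e-02],
       [ 9.00088166e-02, -1.77303207e-02, -9.95783133e-01]]), 't': array([  26.51236092,  556.39861827, 1363.16179055])}
side {'fx': 411.6860551386445, 'fy': 411.6860551386445, 'cx': 282.9052338110001, 'cy': 214.09295453163293, 'R': array([[-0.93935193,  0.34261183,  0.01533215],
       [ 0.20787549,  0.60435867, -0.76911532],
       [-0.27277413, -0.71928279, -0.63892609]]), 't': array([ 515.88028817,  -62.85030291, 1144.99838426])}
{'clock': 0.1, 'qpos': array([ 1.13199898e+00,  2.41351664e-01,  3.86178036e-03,  1.33523140e+00,
       -7.06411028e-06,  1.57076760e+00]), 'dq': array([-0.0005193 , -0.00301058,  0.00291415, -0.00221319, -0.00062829,
        0.00088756]), 'joint_efforts': array([ 8.66166573e-06, -3.73137009e+01,  2.53010309e+01,  1.08353456e-02,
        3.75676689e-05,  1.53519352e-05]), 'tool_pos': array([212.32293671, 452.41087742, 403.89575722]), 'ee_rot': array([-3.13966770e+00,  7.00879302e-06,  2.70282406e+00]), 'force': array([-0.73648726,  0.23555992,  0.64931093]), 'wrist_torque': array([-0.0195358 , -0.02708219, -0.02348244]), 'gripper_force': 0.0, 'grip_width': 1.0021664070149747} 154.70000000000002
```

View pics/top0.png

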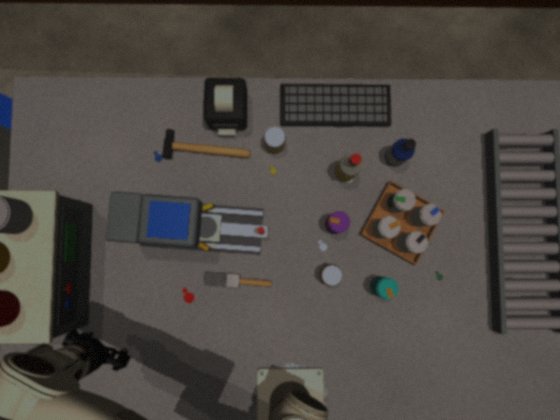

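View pics/side0.png

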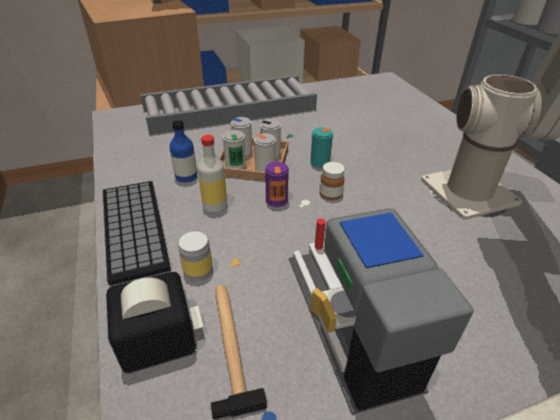

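The top view shows the reader at left (head about (170,220), rails out to (263,232), red post about (261,231)). The carton is at (403,222), with lids at (403,201), (429,214), (388,227) and (416,242). The look-alikes are purple at (338,222) and turquoise at (386,288). The can with the orange stripe appears to be the one at (388,227). I'll confirm it in one crop.

Run:
```python
import cv2,numpy as np
t=cv2.imread("pics/top0.png");s=cv2.imread("pics/side0.png")
a=cv2.resize(t[175:275,350:450],None,fx=4,fy=4,interpolation=cv2.INTER_CUBIC)
b=cv2.resize(t[175:275,185:285],None,fx=4,fy=4,interpolation=cv2.INTER_CUBIC)
cv2.imwrite("pics/crop0.png",np.clip(np.hstack([a,b]).astype(float)*1.6,0,255).astype(np.uint8))
```

```text
(no output)
```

View pics/crop0.png

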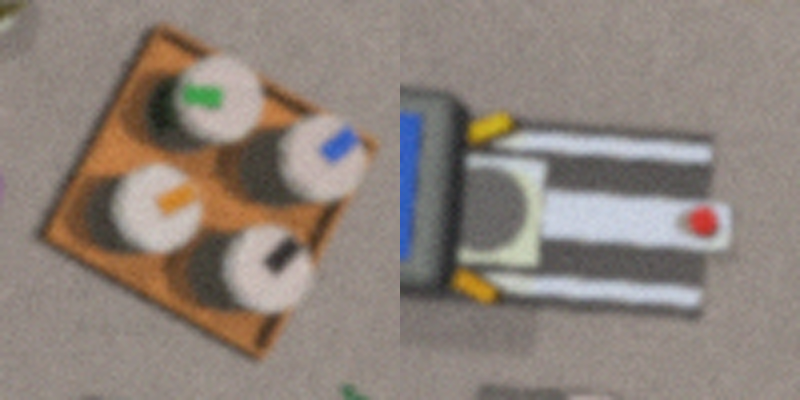

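Candidates by lid stripe: green (403,201), blue (429,214), orange (389,227), black (416,242). Purple (338,222) and turquoise (386,288) are coloured-body look-alikes. The can at (389,227) is right: white body, orange stripe pointing right and up from the lid centre, standing in the carton. Next I'll measure.

```bash
cat > h.py <<'E'
import cv2,numpy as np
from workcell import robot
def ray(n,uv,z):
    c=robot.calibration(n);d=c["R"].T@np.array([(uv[0]-c["cx"])/c["fx"],(uv[1]-c["cy"])/c["fy"],1]);o=-c["R"].T@c["t"]
    return o+d*(z-o[2])/d[2]
def proj(n,X):
    c=robot.calibration(n);p=c["R"]@np.array(X)+c["t"];return np.array([c["fx"]*p[0]/p[2]+c["cx"],c["fy"]*p[1]/p[2]+c["cy"]])
def blobs(im,lo,hi,box,amin=6):
    "hsv blobs in box x0,y0,x1,y1: centre, area, contour"
    x0,y0,x1,y1=box
    m=cv2.inRange(cv2.cvtColor(im,cv2.COLOR_BGR2HSV)[y0:y1,x0:x1],lo,hi)
    cs,_=cv2.findContours(m,cv2.RETR_EXTERNAL,cv2.CHAIN_APPROX_NONE,offset=(x0,y0))
    out=[]
    for c in cs:
        mm=np.zeros(im.shape[:2],np.uint8);cv2.drawContours(mm,[c],-1,255,-1)
        M=cv2.moments(mm,True)
        if M["m00"]>=amin: out.append((np.array([M["m10"],M["m01"]])/M["m00"],M["m00"],c))
    return sorted(out,key=lambda b:-b[1])
E
python3 - <<'E'
from h import *
t=cv2.imread("pics/top0.png");s=cv2.imread("pics/side0.png")
h=cv2.cvtColor(t,cv2.COLOR_BGR2HSV)
for p in [(384,230),(394,225),(399,235),(375,228),(263,212),(250,212),(263,230),(215,240),(317,217)]: print(p,h[p[1]%420,p[0]])
print("hsv rail/bar",h[211,240],h[230,240],h[238,250],h[222,250])
for nm,lo,hi in [("white",(0,0,120),(179,60,255))]:
    for c,a,k in blobs(t,lo,hi,(360,180,450,265),40):
        (e,ax,an)=cv2.fitEllipse(k);r=cv2.minEnclosingCircle(k);print(nm,c.round(1),a,np.round(e,1),np.round(ax,1),"enc",np.round(r[0],1),round(r[1],1),ray("top",r[0],110).round(1))
for c,a,k in blobs(t,(8,140,150),(25,255,255),(375,212,402,240),4): print("stripe",c.round(2),a,ray("top",c,110).round(1))
for c,a,k in blobs(t,(5,90,50),(20,255,255),(350,170,450,270),400):
    r=cv2.minAreaRect(k);print("carton",a,[ray("top",p,30).round(0) for p in cv2.boxPoints(r)])
for hs in [((0,120,100),(6,255,255)),((174,120,100),(179,255,255))]:
    for c,a,k in blobs(t,*hs,(250,220,275,245),3): print("post",c.round(2),a,ray("top",c,100).round(1))
    for c,a,k in blobs(s,*hs,(305,205,335,260),10): print("post side",c.round(2),a,k[:,0].min(0),k[:,0].max(0))
for c,a,k in blobs(t,(100,0,110),(140,80,255),(205,195,285,260),20)+blobs(t,(0,0,130),(179,40,255),(205,195,285,260),20):
    r=cv2.minAreaRect(k);print("white",c.round(1),a,np.round(r[1],1),round(r[2],1),k[:,0].min(0),k[:,0].max(0))
E
```

```text
(384, 230) [ 13  25 123]
(394, 225) [ 16 192 126]
(399, 235) [ 12 112  64]
(375, 228) [20 73 42]
(263, 212) [ 0 11 91]
(250, 212) [112  21 136]
(263, 230) [  0 140 122]
(215, 240) [ 35  26 119]
(317, 217) [16 29 97]
hsv rail/bar [113  15 132] [111  24 138] [135   9  59] [10 12 62]
white [388.7 226.8] 190.0 [389.6 226.5] [16.  17.4] enc [389.7 226.5] 9.6 [ 508.4 -274.9  110. ]
white [416.6 243.1] 159.0 [417.5 241.8] [15.1 17.4] enc [417.5 241.5] 9.6 [ 466.6 -351.9  110. ]
white [407.4 199.8] 127.0 [405.8 199.4] [14.  15.6] enc [405.5 199.5] 8.9 [ 584.4 -321.1  110. ]
white [429.7 215.3] 92.0 [431.5 213.3] [13.8 15.6] enc [431.3 213.1] 9.2 [ 546.  -392.9  110. ]
carton 2197.0 [array([ 490., -203.,   30.]), array([ 655., -295.,   30.]), array([ 563., -463.,   30.]), array([ 399., -368.,   30.])]
post [260.33 229.85] 27.0 [499.2  86.3 100. ]
post side [319.68 233.09] 227.0 [315 219] [325 248]
white [238.5 229.4] 383.0 [39.8 10.9] 4.2 [221 223] [260 236]
white [238.9 211.4] 151.0 [47.   3.3] 4.6 [215 209] [262 214]
white [239.2 247.3] 137.0 [41.1  3.7] 4.1 [218 245] [259 250]
white [215.3 216. ] 23.0 [11.7  3.5] 18.4 [208 215] [220 219]
white [237.3 229.2] 281.0 [33.2  9.5] 3.4 [221 224] [254 234]
white [237.9 211.2] 64.0 [43.2  1.7] 4.2 [217 209] [260 213]
white [238.8 247.3] 62.0 [40.1  2.2] 5.4 [218 245] [258 249]
```

```bash
cat > rail.py <<'E'
from h import *
def rails(im):
    "centre line of reader (point,unit y dir) from the two rails' top stripes"
    v=cv2.cvtColor(im,cv2.COLOR_BGR2HSV)[:,:,2].astype(float);res=[]
    for v0 in (211.4,247.3):
        P=[]
        for u in range(226,257):
            c=v0+(u-239)*.073;r=np.arange(int(c)-4,int(c)+6);w=np.clip(v[r,u]-95,0,None)
            if w.sum()>0:P.append(ray("top",(u,(r*w).sum()/w.sum()),24))
        P=np.array(P)[:,:2].astype(np.float32)
        l=cv2.fitLine(P,cv2.DIST_HUBER,0,.01,.01).ravel();d=l[:2]*np.sign(l[1]);res.append((l[2:],d))
    return res
E
python3 - <<'E'
from rail import *
t=cv2.imread("pics/top0.png");s=cv2.imread("pics/side0.png")
R=rails(t)
for p,d in R: print(p,d,np.degrees(np.arctan2(d[1],d[0])))
d=R[0][1]+R[1][1];d/=np.linalg.norm(d);x=np.array([d[1],-d[0]])
off=[p@x for p,_ in R];print("dir",np.degrees(np.arctan2(d[1],d[0])),"rail x",off,"spacing",off[0]-off[1],"mid",np.mean(off))
v=cv2.cvtColor(t,cv2.COLOR_BGR2HSV)[:,:,2]
for q in ((211.4,.073),(247.3,.073)): 
    print("end profile",[ (u,int(v[int(round(q[0]+(u-239)*q[1]))-1:int(round(q[0]+(u-239)*q[1]))+2,u].max())) for u in range(252,270)])
for uv in ((262.3,213.1),(260.0,248.8)): print("rail end y",ray("top",uv,24)[:2]@d)
p=ray("top",(260.33,229.85),100)[:2];print("post x,y",p@x-np.mean(off),p@d)
# post by two views: top at z=100 in side
print(proj("side",[*p,100]),proj("side",[*p,50]))
# head blue screen
for c,a,k in blobs(t,(105,150,60),(125,255,255),(140,190,210,250),200):
    r=cv2.minAreaRect(k);print("screen",c,r[1:],ray("top",c,250)[:2]@x-np.mean(off))
c,a,k=max(blobs(t,(8,140,60),(25,255,255),(384,216,404,237),3),key=lambda b:b[1])
print("stripe",c,a,ray("top",c,110)[:2])
E
```

```text
[558.46277 160.14407] [0.06917677 0.9976044 ] 86.03329
[451.19952 145.07968] [0.07127336 0.99745685] 85.912865
dir 85.97308 rail x [np.float32(545.8379), np.float32(439.89737)] spacing 105.94052 mid 492.8676
end profile [(252, 135), (253, 131), (254, 134), (255, 134), (256, 136), (257, 133), (258, 134), (259, 133), (260, 132), (261, 126), (262, 113), (263, 91), (264, 92), (265, 92), (266, 96), (267, 96), (268, 96), (269, 96)]
end profile [(252, 136), (253, 137), (254, 134), (255, 133), (256, 132), (257, 136), (258, 130), (259, 116), (260, 100), (261, 91), (262, 92), (263, 95), (264, 97), (265, 96), (266, 98), (267, 95), (268, 95), (269, 96)]
rail end y 121.31580392551018
rail end y 120.2680524101613
post x,y -0.9365318468883856 121.16147293902075
[319.2959459  221.63841048] [317.68011094 238.68127899]
screen [168.07763533 219.85327635] ((39.882179260253906, 35.587181091308594), 4.39870548248291) 0.017151150998927278
stripe [398.63366337 222.51485149] 101.0 [ 519.60391083 -300.23051527]
```

Run:
```python
from h import *
t=cv2.imread("pics/top0.png");h=cv2.cvtColor(t,cv2.COLOR_BGR2HSV).astype(int)
# lid: union of white + stripe inside a 11 px disc
yy,xx=np.mgrid[0:420,0:560];near=np.hypot(xx-389.5,yy-226.6)<11
st=near&(h[...,1]>110)&(h[...,2]>105)&(np.hypot(xx-389.5,yy-226.6)<9.5)
w=np.where(st,h[...,1]-80,0)
c=np.array([(xx*w).sum(),(yy*w).sum()])/w.sum();print("stripe",st.sum(),c)
wh=(near&(h[...,1]<70)&(h[...,2]>95))|st
k=max(cv2.findContours(wh.astype(np.uint8),0,cv2.CHAIN_APPROX_NONE)[0],key=cv2.contourArea)
e=cv2.fitEllipse(k);print("lid",e)
L=ray("top",e[0],110);S=ray("top",c,110);print(L,S,np.linalg.norm(S-L),np.degrees(np.arctan2(*(S-L)[1::-1])))
P=np.argwhere(st)[:,::-1].astype(np.float32);l=cv2.fitLine(np.array([ray("top",p,110)[:2] for p in P],np.float32),cv2.DIST_L2,0,.01,.01).ravel()
print("stripe axis",np.degrees(np.arctan2(l[1],l[0])), "lid centre offset from axis",np.cross(l[:2],L[:2]-l[2:]))
# fk: tool axes yaw
```

```text
stripe 41 [393.94575678 224.14902304]
lid ((389.2862548828125, 226.58192443847656), (18.692852020263672, 21.171436309814453), 160.39825439453125)
[ 508.19145929 -273.75081606  110.        ] [ 515.01203442 -286.96757163  110.        ] 14.872890540757062 -62.70376936712543
stripe axis -61.933685 lid centre offset from axis 0.053307609209604756<stdin>:13: DeprecationWarning: Arrays of 2-dimensional vectors are deprecated. Use arrays of 3-dimensional vectors instead. (deprecated in NumPy 2.0)
```

```bash
cat > plan.py <<'E'
import numpy as np
from scipy.spatial.transform import Rotation as Ro
from workcell import robot
def plan(*targets, start=None):
    "rows for successive calls; each target = world TCP x,y,z,yaw(deg); start = pose the first call begins at"
    s=robot.state();p,R=(s["tool_pos"],Ro.from_euler("xyz",s["ee_rot"])) if start is None else (np.array(start[:3],float),Ro.from_euler("xyz",[180,0,start[3]],degrees=True))
    print("q",np.degrees(s["qpos"]).round(1),"pos",s["tool_pos"].round(1),np.degrees(s["ee_rot"]).round(2),"F",s["force"].round(1),"w",round(s["grip_width"],3),"gf",round(s["gripper_force"],1),"t",round(s["clock"],2))
    for t in targets:
        T=Ro.from_euler("xyz",[180,0,t[3]],degrees=True);d=R.inv().apply(np.array(t[:3])-p)/250;w=(R.inv()*T).as_rotvec(degrees=True)
        print(t,"d",d.round(4),"w",(w/180).round(4),"rows",max(np.linalg.norm(d)*4,np.linalg.norm(w)/10.7).round(1));p,R=np.array(t[:3],float),T
E
python3 -c "
from plan import *
plan((300,150,404,115),(499.3,86.3,320,86),(499.3,86.3,230,86),start=(212.425,452.632,404.706,154.86))"
```

```text
q [64.9 13.8  0.2 76.5 -0.  90. ] pos [212.3 452.4 403.9] [-179.89    0.    154.86] F [-0.7  0.2  0.6] w 1.002 gf 0.0 t 0.1
(300, 150, 404, 115) d [-0.8314 -0.947   0.0028] w [-0.     -0.      0.2214] rows 5.0
(499.3, 86.3, 320, 86) d [-0.5678  0.6148  0.336 ] w [ 0.     -0.      0.1611] rows 3.6
(499.3, 86.3, 230, 86) d [ 0.   -0.    0.36] w [0. 0. 0.] rows 1.4
```

>>> drive_tool([
  [[1,-0.831,-0.947,0.003,0,0,0.221],[1,-0.831,-0.947,0.003,0,0,0.221],[1,-0.831,-0.947,0.003,0,0,0.221],[1,-0.831,-0.947,0.003,0,0,0.221],[1,-0.831,-0.947,0.003,0,0,0.221]],
], force=40)

```text
clock: 0.72
tool_pos: [299.1, 150.6, 403.8]
ee_rot: [3.141, 0.0, 2.009]
force: [1.3, -0.5, 0.5]
grip_width: 1.004
gripper_force: 0.0
```

>>> drive_tool([
  [[1,-0.568,0.615,0.336,0,0,0.161],[1,-0.568,0.615,0.336,0,0,0.161],[1,-0.568,0.615,0.336,0,0,0.161],[1,-0.568,0.615,0.336,0,0,0.161],[1,-0.568,0.615,0.336,0,0,0.161]],
])

```text
clock: 1.35
tool_pos: [500.0, 87.9, 317.6]
ee_rot: [-3.138, 0.001, 1.5]
force: [-0.7, -0.0, -0.8]
grip_width: 1.001
gripper_force: 0.0
```

```bash
python3 -c "
from plan import *
plan((499.3,86.3,230,86))"
```

```text
q [ 10.   17.9  -7.6  64.7  -0.  104. ] pos [500.   87.9 317.6] [-1.798e+02  6.000e-02  8.596e+01] F [-0.7 -0.  -0.8] w 1.001 gf 0.0 t 1.35
(499.3, 86.3, 230, 86) d [-0.0063 -0.0009  0.3503] w [-0.0011  0.0003 -0.0002] rows 1.4
```

>>> drive_tool([
  [[1,-0.006,0,0.35,0,0,0],[1,-0.006,0,0.35,0,0,0],[0.1,-0.006,0,0.35,0,0,0],[0.1,-0.006,0,0.35,0,0,0],[0.1,-0.006,0,0.35,0,0,0]],
])

```text
clock: 1.98
tool_pos: [499.3, 87.8, 234.4]
ee_rot: [3.138, -0.001, 1.503]
force: [-0.3, -0.0, -0.1]
grip_width: 0.374
gripper_force: 0.0
```

>>> drive_tool([
  [[0.1,0,0,0,0,0,0],[0.1,0,0,0,0,0,0],[0.1,0,0,0,0,0,0]],
])

```text
clock: 2.35
tool_pos: [496.7, 87.8, 233.9]
ee_rot: [-3.138, -0.001, 1.503]
force: [-9.0, -0.1, 10.7]
grip_width: 0.224
gripper_force: 38.8
```

```bash
python3 -c "
from plan import *
plan((499.3-7.0,86.3-100,229,86))"
```

```text
q [ 1.000e+01  2.250e+01 -1.480e+01  5.290e+01  1.000e-01  1.039e+02] pos [496.7  87.8 233.9] [-1.7979e+02 -7.0000e-02  8.6130e+01] F [-9.  -0.1 10.7] w 0.224 gf 38.8 t 2.35
(492.3, -13.700000000000003, 229, 86) d [-0.4064  0.0097  0.0191] w [-0.0012 -0.0004  0.0007] rows 1.6
```

>>> drive_tool([
  [[0.1,-0.08,-0.01,0,0,0,0],[0.1,-0.18,-0.01,0,0,0,0],[0.1,-0.28,-0.01,0,0,0,0],[0.1,-0.36,-0.01,0,0,0,0],[0.1,-0.4,-0.01,0,0,0,0]],
])

```text
clock: 2.98
tool_pos: [488.7, -12.4, 234.0]
ee_rot: [-3.142, -0.002, 1.502]
force: [-3.3, 3.8, 6.2]
grip_width: 0.224
gripper_force: 39.6
```

>>> drive_tool([
  [[0.1,-0.008,0,0,0,0,0],[0.1,-0.016,0,0,0,0,0],[0.1,-0.016,0,0,0,0,0]],
])

```text
clock: 3.35
tool_pos: [488.4, -15.9, 233.9]
ee_rot: [-3.141, -0.001, 1.503]
force: [-4.3, 1.6, 6.2]
grip_width: 0.228
gripper_force: 39.6
```

>>> drive_tool([
  [[0.1,-0.012,0,0,0,0,0],[0.1,-0.012,0,0,0,0,0],[0.1,-0.02,0,0,0,0,0],[0.1,-0.02,0,0,0,0,0]],
])

```text
clock: 3.85
tool_pos: [488.3, -18.6, 233.9]
ee_rot: [-3.141, -0.009, 1.505]
force: [-3.4, 12.3, 5.6]
grip_width: 0.221
gripper_force: 39.6
```

Run:
```python
from plan import *; from h import *
plan((488,-20,330,86))
t=robot.get_image("top")[:,:,::-1].copy();cv2.imwrite("pics/top1.png",t)
cv2.imwrite("pics/c1.png",cv2.resize(t[170:280,180:320],None,fx=5,fy=5,interpolation=cv2.INTER_CUBIC))
```

```text
q [ -2.3  20.9 -17.3  51.8   0.5  91.4] pos [488.3 -18.6 233.9] [-179.99   -0.5    86.25] F [-3.4 12.3  5.6] w 0.221 gf 39.6 t 3.85
(488, -20, 330, 86) d [-0.0024 -0.0008 -0.3843] w [-0.     -0.0028  0.0014] rows 1.5
```

View pics/c1.png

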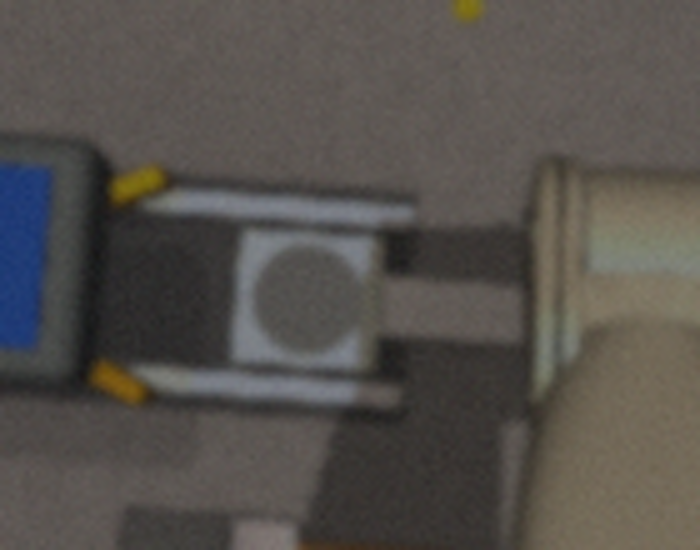

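The crop shows the carriage drawn out, its grey pad disc at about (241.6,229.6) px. The force rise to 12 N shows it's at its stop. I'll release and go to the can.

>>> drive_tool([
  [[1,0.01,0,0,0,0,0],[1,0.01,0,0,0,0,0],[1,0.01,0,0,0,0,0],[1,0.01,0,-0.4,0,0,0],[1,0.01,0,-0.4,0,0,0]],
])

```text
clock: 4.53
tool_pos: [489.3, -19.0, 334.7]
ee_rot: [3.139, 0.0, 1.502]
force: [1.1, 0.0, 0.2]
grip_width: 1.001
gripper_force: 0.0
```

Run:
```python
from plan import *
plan((507,-274,335,106),(507,-274,234,106))
```

```text
q [-2.2 15.  -8.8 66.  -0.  91.7] pos [489.3 -19.  334.7] [1.7988e+02 1.0000e-02 8.6060e+01] F [1.1 0.  0.2] w 1.001 gf 0.0 t 4.53
(507, -274, 335, 106) d [-1.0128e+00  1.4080e-01 -8.0000e-04] w [ 0.0007  0.0002 -0.1108] rows 4.1
(507, -274, 234, 106) d [ 0.    -0.     0.404] w [0. 0. 0.] rows 1.6
```

>>> drive_tool([
  [[1,-1,0.141,0,0,0,-0.111],[1,-1,0.141,0,0,0,-0.111],[1,-1,0.141,0,0,0,-0.111],[1,-1,0.141,0,0,0,-0.111],[1,-1,0.141,0,0,0,-0.111]],
])

```text
clock: 5.15
tool_pos: [506.5, -274.4, 332.1]
ee_rot: [3.142, 0.001, 1.846]
force: [-0.6, 1.0, -0.2]
grip_width: 1.003
gripper_force: 0.0
```

>>> drive_tool([
  [[1,0,0,0,0,0,0]],
])

```text
clock: 5.28
tool_pos: [506.6, -271.5, 332.0]
ee_rot: [-3.141, -0.001, 1.849]
force: [-0.5, 1.2, -0.2]
grip_width: 1.002
gripper_force: 0.0
```

Run:
```python
from plan import *
plan((507,-274,234,106))
```

```text
q [-28.2  24.5   4.5  70.1   0.   45.9] pos [ 506.6 -271.5  332. ] [-1.7997e+02 -5.0000e-02  1.0593e+02] F [-0.5  1.2 -0.2] w 1.002 gf 0.0 t 5.28
(507, -274, 234, 106) d [-0.0105 -0.0011  0.3918] w [-0.0001 -0.0003 -0.0004] rows 1.6
```

>>> drive_tool([
  [[1,-0.01,0,0.2,0,0,0],[1,-0.01,0,0.39,0,0,0],[1,-0.01,0,0.39,0,0,0],[0.6,-0.01,0,0.39,0,0,0],[0.6,-0.01,0,0.39,0,0,0]],
], force=40)

```text
clock: 5.9
tool_pos: [508.3, -272.9, 237.8]
ee_rot: [3.14, 0.003, 1.852]
force: [-2.5, -0.0, 3.5]
grip_width: 0.7
gripper_force: 42.6
```

>>> drive_tool([
  [[0.5,0,0,0,0,0,0],[0.5,0,0,0,0,0,0],[0.5,0,0,0,0,0,0]],
])

```text
clock: 6.28
tool_pos: [508.2, -273.2, 237.7]
ee_rot: [3.139, 0.003, 1.851]
force: [-3.7, 0.7, 6.2]
grip_width: 0.701
gripper_force: 42.8
```

>>> drive_tool([
  [[0.5,0,0,-0.1,0,0,0],[0.5,0,0,-0.25,0,0,0],[0.5,0,0,-0.45,0,0,0],[0.5,0,0,-0.62,0,0,0],[0.5,0,0,-0.62,0,0,0]],
])

```text
clock: 6.9
tool_pos: [508.7, -273.2, 395.0]
ee_rot: [3.133, 0.007, 1.851]
force: [1.4, -0.4, -3.3]
grip_width: 0.694
gripper_force: 44.4
```

Run:
```python
from plan import *; from h import *
t=robot.get_image("top")[:,:,::-1].copy();cv2.imwrite("pics/top2.png",t)
s=robot.get_image("side")[:,:,::-1].copy();cv2.imwrite("pics/side2.png",s)
a=cv2.resize(t[175:275,205:305],None,fx=4,fy=4,interpolation=cv2.INTER_CUBIC)
b=cv2.resize(s[40:240,200:400],(400,400),interpolation=cv2.INTER_CUBIC)
cv2.imwrite("pics/c2.png",np.clip(np.hstack([a,b])*1.4,0,255).astype(np.uint8))
h=cv2.cvtColor(t,cv2.COLOR_BGR2HSV);g=h[...,2]
print(g[229,215:270]);print(g[200:260,232]);print(h[229,241],h[229,231],h[217,240])
plan((499.9,146,393,254.3))
```

```text
[ 48  46  49  51  47  49  51  55  60  61  63  68 100 125 129 108  96  86
  85  89  87  87  83  84  88  85  88  89  89  85  83  84  87  87  87  89
  89 115 136 133 124 123 132 141 145 145 141 144 140 143 143 140 145 141
 141]
[ 95  96  98  95  96  85  72  68  77 109 134 136 130 102  73  81 109 127
 138 136 138 135 122 114 102  99  90  88  84  86  89  88  91  89  95  99
 119 124 137 136 137 125 102  75  81 109 133 140 132 102  75  62  66  81
  93  96  98  95  97  97]
[13 20 88] [ 0  8 96] [107  14 125]
q [-28.2  22.9  10.8  77.9   0.   45.7] pos [ 507.6 -272.6  389.9] [1.7996e+02 1.0000e-02 1.0608e+02] F [-0.4  0.4 -4.4] w 0.701 gf 44.4 t 7.0
(499.9, 146, 393, 254.3) d [ 1.6176  0.4343 -0.0123] w [ 0.000e+00  3.000e-04 -8.234e-01] rows 13.9
```

View pics/c2.png

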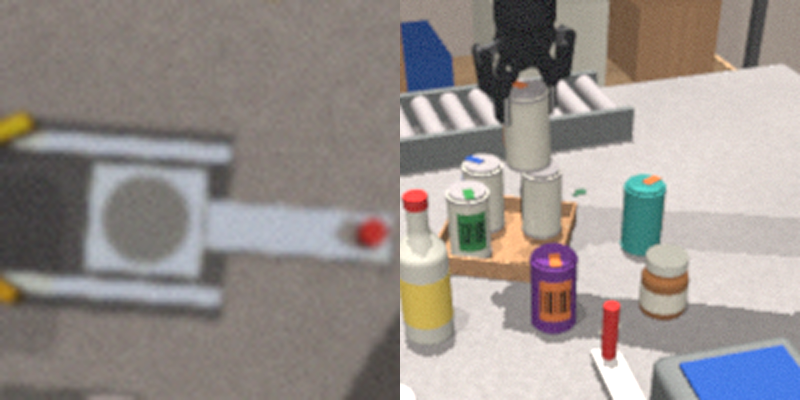

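The left half shows the carriage fully out, with the pad disc at about (241,229) and the post top at about (297,233) px. In the right half the can hangs upright in the gripper. I'll measure the pad and post in this view.

```bash
cat >> rail.py <<'E'
def pad(im):
    "disc centre on the pad by thresholding the disc (dark) inside the white pad, and the post's top"
    g=cv2.cvtColor(im,cv2.COLOR_BGR2HSV)[...,2][208:252,222:258];m=(g<108).astype(np.uint8)
    n,lab,st,ce=cv2.connectedComponentsWithStats(m,connectivity=4);i=lab[229-208,241-222]
    c=ce[i]+[222,208];b=blobs(im,(0,120,80),(6,255,255),(285,220,310,245),5)[0]
    return c,st[i],b[0]
E
python3 - <<'E'
from rail import *
t=cv2.imread("pics/top2.png");R=rails(t);d=R[0][1]+R[1][1];d/=np.linalg.norm(d);x=np.array([d[1],-d[0]])
mid=np.mean([p@x for p,_ in R]);print("dir",np.degrees(np.arctan2(d[1],d[0])),"mid",mid,"spacing",(R[0][0]-R[1][0])@x)
c,st,b=pad(t);P=ray("top",c,22)[:2];Q=ray("top",b,100)[:2]
print("disc",c,st,P,"off",P@x-mid,P@d);print("post",Q,Q@x-mid,"sep",(P-Q)@d,"azim",np.degrees(np.arctan2(*(P-Q)[::-1])))
E
```

```text
dir 85.56557 mid 491.47504 spacing 104.88678
disc [240.98644986 229.39295393] [  9  11  21  22 369] [504.56903082 145.67499536] off 0.32022421292828085 184.25128999916384
post [491.00149076 -18.0443714 ] -0.54821207280213 sep 164.2782868594712 azim 85.26268291383107
```

Run:
```python
from plan import *
plan((507,-130,393,155.5),(505,20,393,205),(502.8,145.8,393,254))
```

```text
q [-28.2  22.9  10.8  77.9   0.   45.7] pos [ 507.6 -272.6  389.9] [1.7996e+02 1.0000e-02 1.0608e+02] F [-0.4  0.4 -4.4] w 0.701 gf 44.4 t 7.0
(507, -130, 393, 155.5) d [ 0.5489  0.1558 -0.0124] w [ 2.000e-04  1.000e-04 -2.746e-01] rows 4.6
(505, 20, 393, 205) d [0.2561 0.5427 0.    ] w [ 0.     0.    -0.275] rows 4.6
(502.8, 145.8, 393, 254) d [-0.2047  0.4598  0.    ] w [-0.      0.     -0.2722] rows 4.6
```

>>> drive_tool([
  [[0.5,0.549,0.156,-0.012,0,0,-0.275],[0.5,0.549,0.156,-0.012,0,0,-0.275],[0.5,0.549,0.156,-0.012,0,0,-0.275],[0.5,0.549,0.156,-0.012,0,0,-0.275],[0.5,0.549,0.156,-0.012,0,0,-0.275]],
])

```text
clock: 7.62
tool_pos: [506.6, -129.3, 390.4]
ee_rot: [-3.141, -0.005, 2.721]
force: [0.6, -0.3, -2.5]
grip_width: 0.7
gripper_force: 43.5
```

>>> drive_tool([
  [[0.5,0.256,0.543,0,0,0,-0.275],[0.5,0.256,0.543,0,0,0,-0.275],[0.5,0.256,0.543,0,0,0,-0.275],[0.5,0.256,0.543,0,0,0,-0.275],[0.5,0.256,0.543,0,0,0,-0.275]],
])

```text
clock: 8.25
tool_pos: [504.3, 20.7, 390.4]
ee_rot: [3.139, -0.004, -2.698]
force: [-0.5, -0.6, -2.6]
grip_width: 0.697
gripper_force: 44.3
```

>>> drive_tool([
  [[0.5,-0.205,0.46,0,0,0,-0.272],[0.5,-0.205,0.46,0,0,0,-0.272],[0.5,-0.205,0.46,0,0,0,-0.272],[0.5,-0.205,0.46,0,0,0,-0.272],[0.5,-0.205,0.46,0,0,0,-0.272]],
])

```text
clock: 8.88
tool_pos: [501.9, 146.1, 390.2]
ee_rot: [3.137, -0.003, -1.845]
force: [-0.3, -0.2, -2.4]
grip_width: 0.702
gripper_force: 44.8
```

>>> drive_tool([
  [[0.5,0,0,0,0,0,0],[0.5,0,0,0,0,0,0]],
])

```text
clock: 9.12
tool_pos: [502.4, 145.7, 391.6]
ee_rot: [3.139, -0.001, -1.851]
force: [-0.5, 0.9, -3.1]
grip_width: 0.703
gripper_force: 44.8
```

Run:
```python
from plan import *
plan((502.8,145.8,275,254))
```

```text
q [ 16.2  16.8   2.4  75.7   0.  -57.8] pos [502.4 145.7 391.6] [ 1.7987e+02 -7.0000e-02 -1.0605e+02] F [-0.5  0.9 -3.1] w 0.703 gf 44.8 t 9.12
(502.8, 145.8, 275, 254) d [-0.0015 -0.0025  0.4665] w [ 0.0007 -0.0004 -0.0003] rows 1.9
```

>>> drive_tool([
  [[0.5,0,0,0.2,0,0,0],[0.5,0,0,0.36,0,0,0],[0.5,0,0,0.46,0,0,0],[0.5,0,0,0.51,0,0,0],[0.5,0,0,0.51,0,0,0]],
])

```text
clock: 9.75
tool_pos: [502.4, 145.7, 264.8]
ee_rot: [3.14, -0.001, -1.85]
force: [-0.4, -0.6, -3.1]
grip_width: 0.7
gripper_force: 44.7
```

Run:
```python
from h import *
t=robot.get_image("top")[:,:,::-1].copy();cv2.imwrite("pics/top3.png",t)
s=robot.get_image("side")[:,:,::-1].copy();cv2.imwrite("pics/side3.png",s)
a=cv2.resize(t[175:275,195:295],None,fx=4,fy=4,interpolation=cv2.INTER_CUBIC)
b=cv2.resize(s[190:350,260:420],(400,400),interpolation=cv2.INTER_CUBIC)
cv2.imwrite("pics/c3.png",np.clip(np.hstack([a,b])*1.4,0,255).astype(np.uint8))
```

```text
(no output)
```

View pics/c3.png

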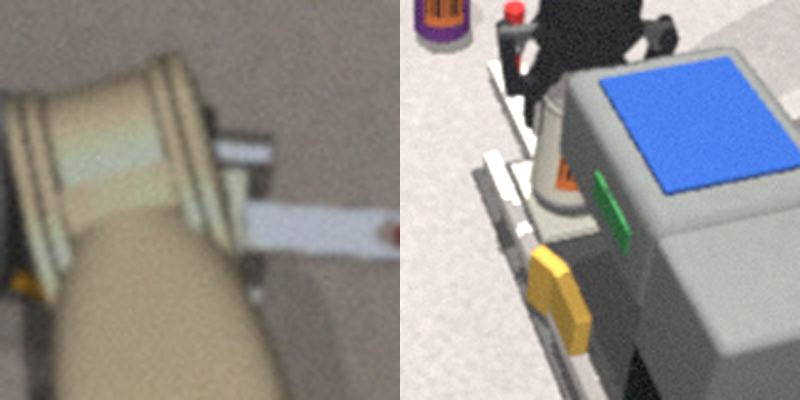

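The right half shows the can just above the pad, with its orange patch turned towards the window. The wrist hides the top view. I'll set it down in small steps.

>>> drive_tool([
  [[0.5,0,0,0.012,0,0,0],[0.5,0,0,0.022,0,0,0],[0.5,0,0,0.03,0,0,0],[0.5,0,0,0.03,0,0,0]],
])

```text
clock: 10.35
tool_pos: [502.5, 145.8, 257.8]
ee_rot: [3.141, -0.0, -1.849]
force: [0.0, -0.3, -3.7]
grip_width: 0.698
gripper_force: 44.7
```

>>> drive_tool([
  [[0.5,0,0,0.005,0,0,0],[0.5,0,0,0.01,0,0,0],[0.5,0,0,0.01,0,0,0]],
])

```text
clock: 10.72
tool_pos: [502.6, 145.8, 255.3]
ee_rot: [3.141, -0.0, -1.849]
force: [0.8, -0.5, -4.0]
grip_width: 0.698
gripper_force: 44.7
```

>>> drive_tool([
  [[0.5,0,0,0.004,0,0,0],[0.5,0,0,0.007,0,0,0],[0.5,0,0,0.007,0,0,0]],
])

```text
clock: 11.1
tool_pos: [502.8, 146.0, 254.6]
ee_rot: [-3.141, 0.001, -1.849]
force: [-2.2, 0.5, 5.4]
grip_width: 0.696
gripper_force: 44.0
```

>>> drive_tool([
  [[1,0,0,0,0,0,0],[1,0,0,0,0,0,0],[1,0,0,0,0,0,0],[1,0,0,-0.15,0,0,0],[1,0,0,-0.4,0,0,0]],
])

```text
clock: 11.72
tool_pos: [501.9, 145.5, 352.3]
ee_rot: [3.136, -0.003, -1.849]
force: [1.2, 0.9, -0.0]
grip_width: 1.0
gripper_force: 0.0
```

Run:
```python
from plan import *
plan((489.5,-19,350,265.6),(489.5,-19,234,265.6))
```

```text
q [ 16.2  18.1  -1.8  70.4  -0.  -57.9] pos [501.9 145.5 352.3] [ 179.7    -0.2  -105.96] F [ 1.2  0.9 -0. ] w 1.0 gf 0.0 t 11.72
(489.5, -19, 350, 265.6) d [ 0.6463 -0.1335  0.0106] w [ 0.0018 -0.0009 -0.0642] rows 2.6
(489.5, -19, 234, 265.6) d [ 0.    -0.     0.464] w [0. 0. 0.] rows 1.9
```

>>> drive_tool([
  [[1,0.646,-0.133,0.01,0,0,-0.064],[1,0.646,-0.133,0.01,0,0,-0.064],[1,0.646,-0.133,0.01,0,0,-0.064],[1,0.646,-0.133,0.01,0,0,-0.064]],
])

```text
clock: 12.22
tool_pos: [489.8, -21.3, 351.2]
ee_rot: [3.141, -0.001, -1.654]
force: [-1.0, 2.1, -0.9]
grip_width: 0.999
gripper_force: 0.0
```

Run:
```python
from plan import *;from rail import *
t=robot.get_image("top")[:,:,::-1].copy();cv2.imwrite("pics/top4.png",t)
s=robot.get_image("side")[:,:,::-1].copy();cv2.imwrite("pics/side4.png",s)
a=cv2.resize(t[190:270,205:285],(400,400),interpolation=cv2.INTER_CUBIC)
b=cv2.resize(s[190:350,260:420],(400,400),interpolation=cv2.INTER_CUBIC)
cv2.imwrite("pics/c4.png",np.clip(np.hstack([a,b])*1.4,0,255).astype(np.uint8))
h=cv2.cvtColor(t,cv2.COLOR_BGR2HSV).astype(int);yy,xx=np.mgrid[0:420,0:560]
C=proj("top",[503,146,127]);r=np.hypot(xx-C[0],yy-C[1]);print("expected lid px",C)
st=(r<12)&(h[...,1]>100)&(h[...,0]<30)&(h[...,2]>80);w=np.where(st,h[...,1]-70,0);c=np.array([(xx*w).sum(),(yy*w).sum()])/w.sum()
S=ray("top",c,127);print("stripe px",c,st.sum(),S,"az from (503,146)",np.degrees(np.arctan2(S[1]-146,S[0]-503)))
l=cv2.fitLine(np.array([ray("top",p[::-1],127)[:2] for p in np.argwhere(st)],np.float32),cv2.DIST_L2,0,.01,.01).ravel();print("axis",np.degrees(np.arctan2(l[1],l[0]))%180)
plan((489.5,-19,234,265.6))
```

```text
expected lid px [238.27157877 227.94003135]
stripe px [232.89184528 224.70682434] 48 [511.85243696 160.79298553 127.        ] az from (503,146) 59.1028011389005
axis 80.294235
q [ -2.2  14.5  -7.   68.6   0.  -87.7] pos [490.2 -18.9 351.2] [-1.800e+02  3.000e-02 -9.452e+01] F [ 0.4  0.1 -1.3] w 0.998 gf 0.0 t 12.32
(489.5, -19, 234, 265.6) d [0.0008 0.0029 0.4688] w [-0.      0.0001 -0.0007] rows 1.9
```

View pics/c4.png

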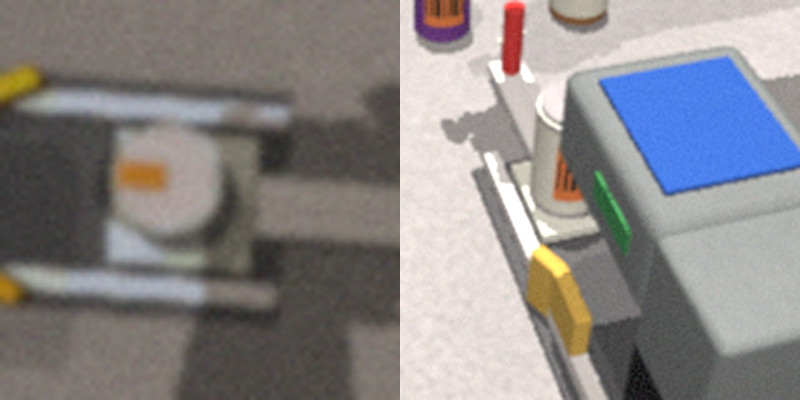

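The crop shows the can upright on the pad with its lid centred near (238.6,225.6) px. The stripe points left, toward the window. I'll fit the lid and stripe to get the offset and yaw error.

Run:
```python
from rail import *
t=cv2.imread("pics/top4.png");h=cv2.cvtColor(t,cv2.COLOR_BGR2HSV).astype(int);yy,xx=np.mgrid[0:420,0:560]
g=h[...,2]
for y in range(212,242,2): print(y,g[y,224:256])
st=(np.hypot(xx-238.5,yy-226)<12.5)&(h[...,1]>90)&(h[...,0]<22)&(xx>=226)&(h[...,0]>5)
P=np.argwhere(st)[:,::-1];print(len(P),P.min(0),P.max(0),[ (x,P[P[:,0]==x][:,1].tolist()) for x in sorted(set(P[:,0]))])
```

```text
212 [107 112 118 120 122 125 125 126 125 125 125 126 128 127 126 129 127 135
 134 134 133 131 130 133 125 110 103  98  95  95  93  98]
214 [ 63  59  57  64  75  72  71  68  67  69  77  84  94  99 102 103 106 105
 104 101 100  97  96  94  88  78  76  73  78  76  85  89]
216 [ 52  55  51  63  84 100 101  97  96  97 107 118 114 114 117 113 115 113
 107  98  90  84  73  60  58  53  55  51  50  56  54  53]
218 [ 53  54  52  67  86 105 113 119 122 125 121 128 120 123 122 121 124 123
 119 119 117 114 110 100  91  85  84  82  84  85  83  75]
220 [ 56  52  51  67  89 107 120 122 120 122 123 122 123 122 124 124 123 124
 120 124 119 121 120 116 103  95  89  88  91  90  91  87]
222 [ 49  45  52  72 103 113 122 121 123 120 123 123 125 121 121 120 121 123
 120 122 125 124 120 114 101  88  82  85  89  88  87  81]
224 [ 48  42  56  84 111 122 123 121 124 122 124 121 120 123 117 118 121 120
 123 123 124 121 122 114  98  78  67  72  84  91  92  87]
226 [ 45  40  56  81 110 118 122 122 122 123 121 125 120 117 119 120 123 118
 123 122 124 124 120 112 102  78  57  58  72  86  88  82]
228 [ 47  39  53  78
[... 693 characters left out ...]
31 121 104  86  79  73  66  65  62  60
  61  65  62  57  46  47  52  58  70  64  67  67  65  52]
240 [ 54  65  92 122 130 132 137 133 133 131 129 123 112 101  97  90  91  87
  90  89  87  81  71  68  66  69  74  68  73  73  65  48]
51 [228 222] [237 227] [(np.int64(228), [223, 224, 225, 226]), (np.int64(229), [222, 223, 224, 225, 226]), (np.int64(230), [222, 223, 224, 225, 226]), (np.int64(231), [222, 223, 224, 225, 226, 227]), (np.int64(232), [222, 223, 224, 225, 226, 227]), (np.int64(233), [223, 224, 225, 226, 227]), (np.int64(234), [223, 224, 225, 226, 227]), (np.int64(235), [223, 224, 225, 226, 227]), (np.int64(236), [223, 224, 225, 226, 227]), (np.int64(237), [223, 224, 225, 226, 227])]
```

Run:
```python
from rail import *
s=cv2.imread("pics/side4.png");g=cv2.cvtColor(s,cv2.COLOR_BGR2HSV)[...,2]
a=np.radians(np.arange(0,360,2))
for X in ((503,146),(510,146)):
    for z in (22,75,127):
        c=np.array([proj("side",[X[0]+30*np.cos(q),X[1]+30*np.sin(q),z]) for q in a]);i=c[:,0].argmin()
        print(X,z,"side left edge px",c[i].round(1),"lowest",c[c[:,1].argmax()].round(1))
    c=np.array([proj("top",[X[0]+30*np.cos(q),X[1]+30*np.sin(q),127]) for q in a]);print("top lid",c.min(0).round(1),c.max(0).round(1))
d=np.array([np.cos(np.radians(85.6)),np.sin(np.radians(85.6))]);x=np.array([d[1],-d[0]])
for P in ((503,146),(501,146)):
    print("pad",P,[proj("side",[*(np.array(P)+i*40*x+j*43*d),22]).round(1).tolist() for i,j in((1,1),(1,-1),(-1,1))])
for y in (240,250,258,264,270): print(y,list(zip(range(304,324),g[y,304:324].tolist())))
for u in (318,322,326): print(u,list(zip(range(266,292),g[266:292,u].tolist())))
print("posttop side",[b[0].round(1) for b in blobs(s,(0,120,80),(6,255,255),(290,180,335,230),20)],proj("side",[490,-18.5,75]))
```

```text
(503, 146) 22 side left edge px [312.4 265.6] lowest [327.5 277. ]
(503, 146) 75 side left edge px [314. 248.] lowest [329.7 259.3]
(503, 146) 127 side left edge px [315.6 229.4] lowest [332.1 240.6]
top lid [227.3 217. ] [249.2 238.9]
(510, 146) 22 side left edge px [309.4 266.7] lowest [324.5 277.8]
(510, 146) 75 side left edge px [310.9 248.8] lowest [326.6 260.2]
(510, 146) 127 side left edge px [312.4 230.2] lowest [328.8 241.4]
top lid [227.3 214.5] [249.3 236.3]
pad (503, 146) [[315.3, 285.0], [302.6, 256.0], [351.3, 277.4]]
pad (501, 146) [[316.2, 284.7], [303.4, 255.8], [352.2, 277.2]]
240 [(304, 96), (305, 97), (306, 106), (307, 134), (308, 149), (309, 149), (310, 155), (311, 153), (312, 151), (313, 140), (314, 119), (315, 105), (316, 109), (317, 103), (318, 105), (319, 118), (320, 144), (321, 173), (322, 188), (323, 174)]
250 [(304, 111), (305, 108), (306, 110), (307, 107), (308, 108), (309, 103), (310, 96), (311, 115), (312, 128), (313, 118), (314, 105), (315, 113), (316, 114), (317, 116), (318, 120), (319, 123), (320, 123), (321, 126), (322, 131), (323, 111)]
258 [(304, 
[... 1024 characters left out ...]
(291, 221)]
322 [(266, 129), (267, 137), (268, 135), (269, 132), (270, 129), (271, 132), (272, 135), (273, 132), (274, 132), (275, 117), (276, 122), (277, 145), (278, 149), (279, 146), (280, 147), (281, 149), (282, 167), (283, 169), (284, 133), (285, 125), (286, 103), (287, 60), (288, 66), (289, 83), (290, 95), (291, 120)]
326 [(266, 113), (267, 137), (268, 138), (269, 136), (270, 135), (271, 132), (272, 136), (273, 138), (274, 138), (275, 125), (276, 110), (277, 131), (278, 146), (279, 150), (280, 151), (281, 152), (282, 150), (283, 132), (284, 129), (285, 110), (286, 61), (287, 61), (288, 66), (289, 60), (290, 83), (291, 96)]
posttop side [array([304.7, 204.4])] [304.15259831 201.5089448 ]
```

Run:
```python
from rail import *
t=cv2.imread("pics/top4.png");t2=robot.get_image("top")[:,:,::-1].copy();cv2.imwrite("pics/top5.png",t2)
for im in (t,t2):
    h=cv2.cvtColor(im,cv2.COLOR_BGR2HSV).astype(float);w=np.clip(h[219:232,225:242,1]-60,0,None)*((h[219:232,225:242,0]>3)&(h[219:232,225:242,0]<24))
    ys=np.arange(219,232);rows=[(u,(w[:,u-225]*ys).sum()/w[:,u-225].sum(),w[:,u-225].sum()) for u in range(227,240) if w[:,u-225].sum()>60]
    print([(u,round(v,2),int(k)) for u,v,k in rows])
    Q=np.array([ray("top",(u,v),127)[:2] for u,v,k in rows if k>150],np.float32);l=cv2.fitLine(Q,cv2.DIST_L2,0,.01,.01).ravel()
    az=np.degrees(np.arctan2(l[1],l[0]))%180;print("az",az,"x at y=146:",l[2]+(146-l[3])/np.tan(np.radians(az)),"from (507,146):",np.degrees(np.arctan2(l[3]-146,l[2]-507)))
```

```text
[(228, np.float64(224.43), 205), (229, np.float64(224.39), 416), (230, np.float64(224.42), 515), (231, np.float64(224.53), 549), (232, np.float64(224.62), 565), (233, np.float64(224.69), 571), (234, np.float64(224.77), 576), (235, np.float64(224.84), 591), (236, np.float64(224.89), 550), (237, np.float64(224.95), 348), (238, np.float64(224.88), 80)]
az 86.2184 x at y=146: 510.95132 from (507,146): 72.508
[(228, np.float64(224.45), 185), (229, np.float64(224.35), 432), (230, np.float64(224.42), 535), (231, np.float64(224.5), 559), (232, np.float64(224.64), 574), (233, np.float64(224.72), 581), (234, np.float64(224.82), 580), (235, np.float64(224.87), 567), (236, np.float64(224.95), 534), (237, np.float64(224.96), 355), (238, np.float64(224.81), 75)]
az 85.869576 x at y=146: 510.81076 from (507,146): 72.65069
```

Yaw is good: the stripe lies at 86° against the reader's 85.6°. The can sits about 5 mm to +x of the pad's middle, so I'll regrasp and mend it.

Run:
```python
from plan import *
plan((505,145.8,352,254),(505,145.8,258,254))
```

```text
q [ -2.1  14.5  -7.   68.6   0.  -87.7] pos [490.3 -18.2 351.2] [-1.800e+02  2.000e-02 -9.443e+01] F [-0.5  0.4 -0.4] w 0.995 gf 0.0 t 12.38
(505, 145.8, 352, 254) d [-0.6587 -0.0078 -0.0031] w [0.     0.0001 0.0643] rows 2.6
(505, 145.8, 258, 254) d [ 0.    -0.     0.376] w [0. 0. 0.] rows 1.5
```

>>> drive_tool([
  [[1,-0.659,-0.008,-0.003,0,0,0.064],[1,-0.659,-0.008,-0.003,0,0,0.064],[1,-0.659,-0.008,-0.003,0,0,0.064],[1,-0.659,-0.008,-0.003,0,0,0.064],[1,-0.659,-0.008,-0.003,0,0,0.064]],
])

```text
clock: 13.0
tool_pos: [504.6, 146.5, 351.7]
ee_rot: [3.141, -0.001, -1.847]
force: [-0.2, -0.0, 0.6]
grip_width: 0.999
gripper_force: 0.0
```

>>> drive_tool([
  [[1,0,0,0.15,0,0,0],[1,0,0,0.36,0,0,0],[1,0,0,0.36,0,0,0],[1,0,0,0.36,0,0,0]],
])

```text
clock: 13.5
tool_pos: [505.6, 145.0, 263.5]
ee_rot: [-3.14, 0.001, -1.851]
force: [-1.1, -0.4, 0.3]
grip_width: 1.0
gripper_force: 0.0
```

>>> drive_tool([
  [[0.72,0,0,0,0,0,0],[0.71,0,0,0,0,0,0],[0.5,0,0,0,0,0,0],[0.5,0,0,0,0,0,0]],
], force=30)

```text
clock: 14.0
tool_pos: [505.7, 145.7, 263.9]
ee_rot: [-3.138, 0.002, -1.849]
force: [-0.0, -0.4, 5.9]
grip_width: 0.692
gripper_force: 31.6
```

Run:
```python
from plan import *
s=robot.state();p=s["tool_pos"]
plan((p[0]-5,p[1],p[2]+5,254))
```

```text
q [ 16.1  22.6  -9.5  57.8  -0.  -58. ] pos [505.7 145.7 263.9] [-1.7981e+02  1.0000e-01 -1.0596e+02] F [-0.  -0.4  5.9] w 0.692 gf 31.6 t 14.0
(np.float64(500.70232954146144), np.float64(145.6597516013756), np.float64(268.9192492839933), 254) d [ 0.0055  0.0192 -0.0201] w [-0.001   0.0006  0.0002] rows 0.1
```

>>> drive_tool([
  [[0.5,0,0,-0.02,0,0,0],[0.5,0,0,-0.024,0,0,0],[0.5,0.0055,0.019,-0.024,0,0,0],[0.5,0.0055,0.019,-0.024,0,0,0],[0.5,0.0055,0.019,-0.016,0,0,0]],
])

```text
clock: 14.62
tool_pos: [499.9, 145.5, 265.8]
ee_rot: [3.142, -0.0, -1.849]
force: [0.9, 0.2, -3.7]
grip_width: 0.694
gripper_force: 33.2
```

>>> drive_tool([
  [[0.5,0,0,0.006,0,0,0],[0.5,0,0,0.012,0,0,0],[0.5,0,0,0.012,0,0,0]],
])

```text
clock: 15.0
tool_pos: [499.9, 145.4, 263.9]
ee_rot: [-3.141, 0.0, -1.849]
force: [-3.1, -0.9, 4.1]
grip_width: 0.696
gripper_force: 34.0
```

>>> drive_tool([
  [[1,0,0,0,0,0,0],[1,0,0,0,0,0,0],[1,0,0,0,0,0,0],[1,0,0,-0.15,0,0,0],[1,0,0,-0.36,0,0,0]],
], force=40)

```text
clock: 15.62
tool_pos: [499.5, 145.3, 352.3]
ee_rot: [3.138, -0.002, -1.849]
force: [0.6, 1.3, 0.1]
grip_width: 1.001
gripper_force: 0.0
```

>>> drive_tool([
  [[1,0.648,-0.136,0,0,0,-0.064],[1,0.648,-0.136,0,0,0,-0.064],[1,0.648,-0.136,0,0,0,-0.064],[1,0.648,-0.136,0,0,0,-0.064],[1,0.648,-0.136,0,0,0,-0.064]],
])

```text
clock: 16.25
tool_pos: [488.3, -19.5, 352.9]
ee_rot: [-3.142, 0.001, -1.649]
force: [0.9, 0.2, 0.3]
grip_width: 0.998
gripper_force: 0.0
```

Run:
```python
from plan import *;from rail import *
im=robot.get_image("top")[:,:,::-1].copy();cv2.imwrite("pics/top6.png",im)
s=robot.get_image("side")[:,:,::-1].copy();cv2.imwrite("pics/side6.png",s)
h=cv2.cvtColor(im,cv2.COLOR_BGR2HSV).astype(float);w=np.clip(h[219:234,225:242,1]-60,0,None)*((h[219:234,225:242,0]>3)&(h[219:234,225:242,0]<24))
ys=np.arange(219,234);rows=[(u,(w[:,u-225]*ys).sum()/w[:,u-225].sum(),w[:,u-225].sum()) for u in range(227,240) if w[:,u-225].sum()>150]
Q=np.array([ray("top",(u,v),127)[:2] for u,v,k in rows],np.float32);l=cv2.fitLine(Q,cv2.DIST_L2,0,.01,.01).ravel()
az=np.degrees(np.arctan2(l[1],l[0]))%180;print("az",az,"x at 146:",l[2]+(146-l[3])/np.tan(np.radians(az)))
a=cv2.resize(im[190:270,205:285],(400,400),interpolation=cv2.INTER_CUBIC)
b=cv2.resize(s[190:350,260:420],(400,400),interpolation=cv2.INTER_CUBIC)
cv2.imwrite("pics/c6.png",np.clip(np.hstack([a,b])*1.4,0,255).astype(np.uint8))
g=h[...,2]
for u in (229,231): print(u,list(zip(range(210,248),g[210:248,u].astype(int).tolist())))
plan((490,-19,234,265.6))
```

```text
az 86.39694 x at 146: 504.54916
229 [(210, 126), (211, 136), (212, 124), (213, 98), (214, 70), (215, 79), (216, 104), (217, 113), (218, 118), (219, 117), (220, 108), (221, 106), (222, 109), (223, 108), (224, 113), (225, 119), (226, 122), (227, 119), (228, 115), (229, 113), (230, 109), (231, 116), (232, 117), (233, 113), (234, 107), (235, 101), (236, 100), (237, 104), (238, 117), (239, 131), (240, 131), (241, 121), (242, 98), (243, 74), (244, 88), (245, 112), (246, 129), (247, 134)]
231 [(210, 126), (211, 132), (212, 120), (213, 97), (214, 72), (215, 81), (216, 108), (217, 122), (218, 120), (219, 115), (220, 118), (221, 117), (222, 120), (223, 117), (224, 120), (225, 118), (226, 122), (227, 125), (228, 118), (229, 113), (230, 108), (231, 118), (232, 120), (233, 121), (234, 121), (235, 116), (236, 109), (237, 104), (238, 109), (239, 127), (240, 134), (241, 128), (242, 99), (243, 74), (244, 76), (245, 106), (246, 126), (247, 133)]
q [ -2.2  14.2  -7.1  68.7   0.  -87.8] pos [488.3 -18.7 352.9] [ 1.800e+02  2.000e-02 -9.435e+01] F [ 0.4 -1.  -0.6] w 1.005 gf 0.0 t 16.35
(490, -19, 234, 265.6) d [ 0.001  -0.0068  0.4756] w [0.     0.0001 0.0003] rows 1.9
```

View pics/c6.png

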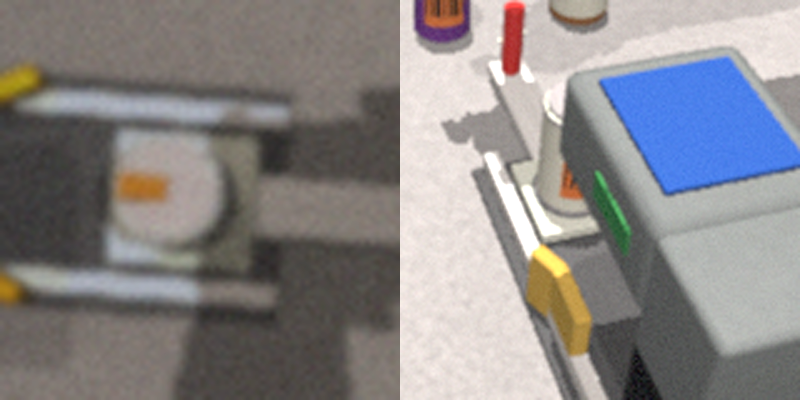

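The crop shows the can now centred on the pad (lid centre about (238,227.5)) with its stripe along the reader axis. Now I'll grip the post and slide the carriage home.

>>> drive_tool([
  [[1,0,-0.005,0.2,0,0,0],[1,0,-0.005,0.4,0,0,0],[1,0,-0.005,0.475,0,0,0],[0.1,0,-0.005,0.475,0,0,0],[0.1,0,-0.005,0.475,0,0,0]],
])

```text
clock: 16.98
tool_pos: [490.2, -19.0, 235.1]
ee_rot: [-3.14, 0.0, -1.647]
force: [0.2, 0.8, -0.2]
grip_width: 0.601
gripper_force: 0.0
```

>>> drive_tool([
  [[0.1,0,0,0,0,0,0],[0.1,0,0,0,0,0,0],[0.1,0,0,0,0,0,0],[0.1,0,0,0,0,0,0]],
])

```text
clock: 17.48
tool_pos: [488.4, -19.5, 235.4]
ee_rot: [3.14, 0.001, -1.648]
force: [-5.0, 2.0, 6.8]
grip_width: 0.22
gripper_force: 39.1
```

Now I'll push home, starting gently.

>>> drive_tool([
  [[0.1,-0.015,0,0,0,0,0],[0.1,-0.045,0,0,0,0,0],[0.1,-0.085,0,0,0,0,0],[0.1,-0.13,0,0,0,0,0],[0.1,-0.175,0,0,0,0,0]],
])

```text
clock: 18.1
tool_pos: [491.7, 23.6, 235.4]
ee_rot: [3.14, -0.002, -1.649]
force: [-6.8, -3.0, 6.9]
grip_width: 0.226
gripper_force: 39.2
```

>>> drive_tool([
  [[0.1,-0.045,0,0,0,0,0],[0.1,-0.09,0,0,0,0,0],[0.1,-0.135,0,0,0,0,0],[0.1,-0.18,0,0,0,0,0],[0.1,-0.225,0,0,0,0,0]],
])

```text
clock: 18.73
tool_pos: [495.9, 79.8, 235.4]
ee_rot: [3.14, -0.001, -1.649]
force: [-6.5, -2.2, 8.6]
grip_width: 0.223
gripper_force: 39.2
```

>>> drive_tool([
  [[0.1,-0.045,0,0,0,0,0],[0.1,-0.09,0,0,0,0,0],[0.1,-0.13,0,0,0,0,0],[0.1,-0.16,0,0,0,0,0],[0.1,-0.18,0,0,0,0,0]],
])

```text
clock: 19.35
tool_pos: [499.3, 124.8, 235.4]
ee_rot: [3.139, -0.001, -1.648]
force: [-6.6, -2.0, 7.1]
grip_width: 0.219
gripper_force: 39.3
```

>>> drive_tool([
  [[0.1,-0.02,0,0,0,0,0],[0.1,-0.04,0,0,0,0,0],[0.1,-0.06,0,0,0,0,0],[0.1,-0.075,0,0,0,0,0],[0.1,-0.085,0,0,0,0,0]],
])

```text
clock: 19.98
tool_pos: [500.9, 145.8, 235.4]
ee_rot: [3.139, -0.001, -1.648]
force: [-7.1, -2.3, 8.2]
grip_width: 0.228
gripper_force: 39.3
```

>>> drive_tool([
  [[0.1,-0.006,0,0,0,0,0],[0.1,-0.011,0,0,0,0,0],[0.1,-0.014,0,0,0,0,0],[0.1,-0.014,0,0,0,0,0]],
])

```text
clock: 20.48
tool_pos: [501.1, 149.3, 235.4]
ee_rot: [3.139, -0.0, -1.648]
force: [-7.6, -1.5, 8.2]
grip_width: 0.222
gripper_force: 39.3
```

>>> drive_tool([
  [[0.1,-0.005,0,0,0,0,0],[0.1,-0.01,0,0,0,0,0],[0.1,-0.01,0,0,0,0,0]],
])

```text
clock: 20.85
tool_pos: [501.2, 150.7, 235.4]
ee_rot: [3.139, -0.004, -1.649]
force: [-7.7, -4.9, 9.2]
grip_width: 0.227
gripper_force: 39.3
```

>>> drive_tool([
  [[0.1,-0.005,0,0,0,0,0],[0.1,-0.01,0,0,0,0,0],[0.1,-0.01,0,0,0,0,0]],
])

```text
clock: 21.22
tool_pos: [501.3, 151.5, 235.4]
ee_rot: [3.139, -0.009, -1.651]
force: [-7.5, -12.4, 11.3]
grip_width: 0.222
gripper_force: 39.5
```

Force is 12 N at about 171 mm of travel, so the carriage is home. Release, rise and back off.

>>> drive_tool([
  [[1,0,0,0,0,0,0],[1,0,0,0,0,0,0],[1,0,0,0,0,0,0],[1,0,0,-0.2,0,0,0],[1,0,0,-0.4,0,0,0]],
])

```text
clock: 21.85
tool_pos: [502.8, 154.7, 334.7]
ee_rot: [3.14, -0.001, -1.648]
force: [0.9, -0.1, 0.2]
grip_width: 1.0
gripper_force: 0.0
```

>>> drive_tool([
  [[1,0.3,0,0,0,0,0],[1,0.6,0,0,0,0,0],[1,0.6,0,0,0,0,0],[1,0.6,0,0,0,0,0]],
])

```text
clock: 22.35
tool_pos: [491.3, 3.5, 334.3]
ee_rot: [-3.141, 0.0, -1.652]
force: [0.3, 0.6, 0.3]
grip_width: 0.994
gripper_force: 0.0
```

Run:
```python
from rail import *
t=robot.get_image("top")[:,:,::-1].copy();s=robot.get_image("side")[:,:,::-1].copy()
b=blobs(t,(0,120,80),(6,255,255),(225,215,255,245),5)[0][0];P=ray("top",b,100)[:2]
d=np.array([np.cos(np.radians(85.6)),np.sin(np.radians(85.6))]);print("post",b,P,"travel from out",(P-[491,-18.04])@d)
cv2.imwrite("pics/end.png",np.clip(np.hstack([cv2.resize(t[150:300,130:330],(400,300)),cv2.resize(s[190:390,230:430],(400,300))])*1.5,0,255).astype(np.uint8))
```

```text
post [237.9375  228.15625] [503.90315808 148.91905979] travel from out 167.45690782267923
```

View pics/end.png

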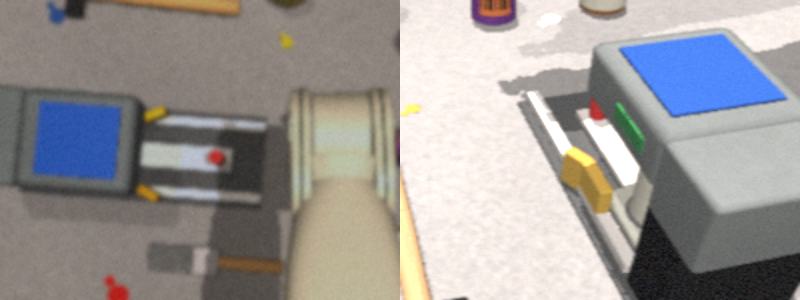

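The picture shows the carriage home, post at (238,228) px, the can upright beyond the cheeks and the gripper clear. Arm travel of about 170 mm ending at a hard stop matches the full stroke, so I'm handing in.

```bash
python3 -c "
from workcell import robot
print(robot.sign_off())"
```

```text
the job is handed in; nothing more can be done
None
```

The orange-patch can stands upright in the middle of the carriage with its patch facing the scanner window (within about 1°), the carriage is pushed home to its stop, the arm is clear, and the job was handed in at about 22 s; no verdict came back.

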